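Balance a piston on the bench scale

TASK

Weigh the piston on the bench balance: push one steel ring weight fully home onto the sprung post of the other pan, add the second on top of it only if it is needed, and slide the brass poise along its rail until the beam floats level on its own. Press gently, the pivot is delicate. Leave the piston on its pan, an unused weight lying flat on the bench, and the other things where they are.

Things in the scene. Friction and masses are not known exactly. Their poses are not given: they have to be found in the camera images.
- stand: Green base and forked column of the balance, bolted down on shims 0 to 20 mm thick; origin under the base below the pivot. y axis along the level beam (load pan at +y, weight pan at -y, each 150 mm from the pivot), x = pivot axis. Base 130 x 190 x 16 mm; pivot 75 mm above the origin. The pans hang on a parallelogram and stay upright. The beam settles 1.5 s after being let go.
- beam (a joint): Tilt of the beam, rad: 0 level, positive with the weight pan low, negative with the piston low; at the start it is on its stop at -0.14, piston low. The other stop (weight pan low) is a hand-set screw, not measured: 0.1 to 0.2 rad, to be felt. A weak spring at the pivot makes tilt proportional to imbalance: about 0.29 rad per ring weight (so beyond the stop), or 0.0029 rad per mm of poise travel.
- pan_seat (a point): Middle of the top face of the flat round weight pan (90 mm across, 4 mm thick), at the foot of its upright post; z up. 110 mm above the stand's origin with the beam level, 21 mm higher at the start, 15 to 30 mm lower on the lower stop. A ring weight must be pushed over the post down onto this face (a second one onto the first). The pan sinks under the push; only on its hard stop does the full push act.
- post_top (a point): Top end of that post, 57 mm above pan_seat. Steel, 14 mm thick, its top 10 mm a cone down to 6 mm. Two upright sprung ribs on its +y and -y sides, 3 to 43 mm up, stand 0.8 mm proud of a ring weight's bore: they hold a ring by friction wherever it is let go; a push of 7 to 12 N moves it down. They squeeze it with 14 to 18 N in all; squeeze and push together must stay under 45 N, so push with 20 N at most.
- weight_a_mid (a point): Steel ring weight, 44 mm across, 20 mm high, bore 19 mm, 0.2 kg, lying flat on the bench; this point is its centre, half-way up (10 mm above its underside), z along its bore.
- weight_b_mid (a point): The other steel ring weight, exactly the same size and mass.
- poise (a joint): Place of the brass poise on its rail, m: 0 in the middle, positive towards the weight pan, -0.065 to +0.065. It weighs 0.3 kg, slides with about 2 N of friction and stays where it is left. A full half travel of 65 mm equals 0.65 ring weights.
- poise_grip (a point): Middle of the upright brass fin of the poise, to be pinched or pushed: the fin is 12 mm thick (stand x), 26 mm long (stand y), 44 mm tall; this point is 18 mm below its top and 25 mm above the block (34 x 26 x 26 mm) it stands on, 143 mm above the stand's origin when the beam is level and the poise in the middle.
- piston_mid (a point): Aluminium piston, 76 mm across, 48 mm tall, standing on the load pan; its centre. Mass unknown, 0.25 to 0.35 kg (1.25 to 1.75 ring weights), so one or two ring weights are needed on the other pan, and then the poise.
- load_seat (a point): Middle of the floor of the load pan, a dish 100 mm across with a 6 mm rim; 110 mm above the stand's origin when level.
- spray_mid (a point): Bystander: blue spray can, 54 mm across, 150 mm tall, standing; its centre.
- driver_mid (a point): Bystander: screwdriver with a red handle lying on the bench; a point in its middle.
- tin_mid (a point): Bystander: yellow tin with black cap, 68 mm across, 60 mm tall; its centre.
Things that resemble listed ones, but are neither listed nor needed, are in the scene too. Leave any orange look-alike of the part that bears weight_b_mid alone.

How it is judged (in metres and radians):
On the way, in this order (a step that is already met when the one before it is completed fails the run):
1. a ring weight is pushed fully home: it lies on the weight pan, on its post (((horizontal distance between weight_a_mid and pan_seat below 0.005 m and z of weight_a_mid in the frame of pan_seat between 0.006 and 0.0115 m) or (horizontal distance between weight_b_mid and pan_seat below 0.005 m and z of weight_b_mid in the frame of pan_seat between 0.006 and 0.0115 m))), for 0.2 s.
2. the beam floats level and at rest, with nothing of the robot touching the balance or the weights (value of joint beam between -0.015 and 0.015 rad and velocity of joint beam between -0.02 and 0.02 rad/s and contact force between stand and the arm below 0.1 N and contact force between each of stand, weight_a, weight_b and the fingers below 0.1 N), for 0.5 s.
At the end, for the whole second after the job is handed in: The beam is level within 0.015 rad (0.9 degrees) and at rest, untouched; one ring weight lies fully home on the weight pan around its post (within 1.5 mm of the pan); the other either lies fully home on top of it (within 2.5 mm of its place) or flat on the bench; the piston still stands on its pan (all of step 2 and horizontal distance between piston_mid and load_seat below 0.015 m and angle between piston_mid's own z axis and vertical below 0.1 rad and z of piston_mid in the frame of load_seat below 0.03 m and (((horizontal distance between weight_a_mid and pan_seat below 0.005 m and z of weight_a_mid in the frame of pan_seat between 0.006 and 0.0115 m) and ((horizontal distance between weight_b_mid and pan_seat below 0.005 m and z of weight_b_mid in the frame of pan_seat between 0.026 and 0.0325 m) or (height (world z) of weight_b_mid below 0.014 m and angle between weight_b_mid's own z axis and vertical below 0.1 rad and horizontal distance between weight_b_mid and pan_seat above 0.05 m))) or ((horizontal distance between weight_b_mid and pan_seat below 0.005 m and z of weight_b_mid in the frame of pan_seat between 0.006 and 0.0115 m) and ((horizontal distance between weight_a_mid and pan_seat below 0.005 m and z of weight_a_mid in the frame of pan_seat between 0.026 and 0.0325 m) or (height (world z) of weight_a_mid below 0.014 m and angle between weight_a_mid's own z axis and vertical below 0.1 rad and horizontal distance between weight_a_mid and pan_seat above 0.05 m))))).
It fails at once if more than 45 N of contact force in all on the weight pan and its post (the squeeze of the ribs included) (contact force between weight_pan and weight_a above 45 N or contact force between weight_pan and weight_b above 45 N or contact force between weight_pan and the fingers above 45 N).
It fails at once if the piston shifted on its pan, tipped or lifted (not (horizontal distance between piston_mid and load_seat below 0.015 m and angle between piston_mid's own z axis and vertical below 0.1 rad and z of piston_mid in the frame of load_seat below 0.03 m)).
It fails at once if a bystander moved by more than 30 mm (distance of any of spray_mid, driver_mid, tin_mid from where it was at the start of the episode above 0.03 m).
It also fails if it takes over 72 s, if anything falls off the work surface, if the arm or the gripper's body presses on something with over 40 N, if the wrist force passes 120 N, or if a joint passes its speed limit or range.

ROBOT

A 7-joint arm with a two-finger parallel gripper is mounted at the origin on the work surface. World frame = base frame: x ahead of the robot, y to its left, z up, the work surface at z = 0. Lengths are in mm, angles in rad, forces in N, time in s.
With the tool pointing down it reaches from about 350 to 900 mm from the base axis. Payload 7.2 kg.
Tool frame: the origin (TCP) lies at the very end of the fingers, on their centre line; the grasp point (between the pads) lies 19 mm behind it (hold_point_z is the distance from the TCP to the grasp point, in mm); x points along the fingers, y is the direction in which the jaws open and shut, and the axes are right-handed (so a half turn about x gives the same grasp; the last joint's range is limited). The gripper opens to 88 mm and grips with 3 to 60 N. Pads are 20 mm wide; open, the fingers measure 115 mm over their backs; the gripper's body (75 mm by 178 mm) begins 61 mm behind the grasp point.
Start: joints at [-1.198, 0.411, -0.013, 1.596, 0.006, 1.134, -0.082], TCP at [266.674, 565.256, 222.653] pointing down, gripper open.
Joint ranges: [-2.95, 2.95], [-0.29, 1.99], [-1.47, 1.44], [0.14, 2.54], [-1.03, 4.17], [0.13, 1.85], [-2.86, 2.86]. Speed limits (rad/s): [2.39, 2.39, 3.01, 3.01, 3.14, 3.14, 3.14].

INTERFACE

Orientations are given as a unit quaternion [x, y, z, w].
In Python, from station import sense, read_camera, sign_off, spot_in, landmark_of, hold_point_z gives the robot as it stands.
- The arm moves only by the tool servo_tool, never from a script. Its argument "motion" is one flat list of numbers, 7 for each row, row after row: the shift along the tool's x, y, z in m, then the turn, a rotation vector about the tool's x, y, z in rad, then the opening in per cent of the stroke, from 0 (shut) to 100 (fully open). In form: [x, y, z, ax, ay, az, gripper, x, y, z, ax, ay, az, gripper, ...]. A call has 1 to 20 rows; each row shifts and turns the commanded pose from where the row before left it, along the tool's axes as they then stand; what a row does not reach is not made up. A row lasts 1/8 s, in which the tool goes at most 62.5 mm and 10.7 degrees, less where a joint would pass 70% of its speed; a pose out of reach is approached as far as the arm can. A call with a gripper value outside its range is refused whole. The fingers move at their own pace and stop on an object; the grip force is fixed at half the most. Time passes only in rows, so rows that do not move let the fingers close. It gives the time, the measured TCP pose, the force and the opening at its end, in the units of the state.
- sense(): the state, without advancing time (a new reading comes with each control period).
- read_camera(name): name is "scene" or "top" or "wrist"; returns a dict with "frame" (384x512x3 uint8, red, green, blue), "z_map" (384x512 float32, mm along the optical axis (not along the pixel's ray), 0 where there is no reading), "vfov" (degrees; the focal length in pixels is half the picture's height over the tangent of half this angle, whatever the lens; pixels are square), "cx", "cy" (the principal point, pixels), "rvec" (rotation vector, rad) and "tvec" (3), from world to camera coordinates, as OpenCV has them. Camera axes: x right, y down, z forward; pixel columns grow to the right and rows downward; lengths in mm; the calibration is good to about 2 mm. A picture is of the moment at which its call begins.
- sign_off(): hands the job in, once; it reports no verdict.
Trained networks look in the newest picture that a camera, given by its name, has taken for a name from the list of things; names that differ only in an ending like _2 or _b are one class to them, and where a whole thing is asked for, a point or a joint stands for the part that bears it (a point fixed in the world has none). Each returns a list of dicts, best first, with "conf" (0 to 1); they miss things now and then, are a little off and sometimes report something else, mostly with a low value. They report only what shows in the picture. A call takes as long as a camera call. They do not tell look-alikes from the thing itself.
- spot_in(camera, thing): "centre" ([x, y, z] in mm, in world coordinates, good to about 4 mm: the middle of the surface that is visible of it).
- landmark_of(camera, thing): "centre" ([x, y, z] in mm, in world coordinates, good to about 4 mm: a listed point, or the origin of a listed thing).
The state is a dict: "time": time; "qpos": joint angles; "joint_vel": joint speeds; "joint_efforts": joint torques, N m; "ee_pos": TCP position; "eef_rot": TCP orientation; "contact_force": force on the tool from outside, world axes, zero at the start; "moment": the same for the moment, N m; "finger_gap": opening from 0.0 (shut) to 1.0 (fully open).
Only numpy, scipy, OpenCV 4.12 (cv2) and the standard library are available. Lean on these libraries where they do the work, as an engineer would, in place of code of your own. Each camera call takes 0.05 s, during which the arm holds its last target. There are 200 camera calls.

## Working session

There is one attempt and no reset: what is moved stays moved. The work goes in short steps, Python scripts to look and compute and a tool call to move; the robot and the scene stay as the last step left them, time stands still between calls to the robot, and variables do not carry over. Pictures are saved under pics/ and viewed, about 8 in all and at most 12, crops included, and the job is handed in when it is done.

Besides the shell and the picture viewer there is one more tool, called after "Emit:" by a JSON object that holds its "name" and its "arguments", one argument or row to a line. servo_tool: Moves the arm, as the interface text tells. Its arguments: {"type":"object","properties":{"motion":{"type":"array"}},"required":["motion"]}

```bash
mkdir -p pics; ls; cat > h.py <<'E'
import numpy as np, cv2
from scipy.spatial.transform import Rotation as R
from station import *
def cam(n):
    c=read_camera(n); c['f']=c['frame'].shape[0]/2/np.tan(np.radians(c['vfov']/2)); c['R']=R.from_rotvec(np.ravel(c['rvec'])).as_matrix(); return c
def world(c,u,v,z=None):
    z=c['z_map'][int(round(v)),int(round(u))] if z is None else z
    return c['R'].T@(np.array([(u-c['cx'])/c['f']*z,(v-c['cy'])/c['f']*z,z])-np.ravel(c['tvec']))
def pix(c,p):
    q=c['R']@np.array(p,float)+np.ravel(c['tvec']); return np.round([q[0]/q[2]*c['f']+c['cx'],q[1]/q[2]*c['f']+c['cy']],1)
def cloud(c):
    h,w=c['z_map'].shape; v,u=np.mgrid[:h,:w]; z=c['z_map']
    P=np.stack([(u-c['cx'])/c['f']*z,(v-c['cy'])/c['f']*z,z],-1)-np.ravel(c['tvec'])
    return P@c['R']
def save(im,n): cv2.imwrite('pics/'+n,im[:,:,::-1])
E
python3 - <<'E'
from h import *
a=cam('scene');b=cam('top')
save(np.vstack([a['frame'],b['frame']])[:, :],'tmp.png')
save(cv2.resize(np.hstack([a['frame'],b['frame']]),(800,300),interpolation=cv2.INTER_AREA),'p1.png')
s=sense();print(s)
print(hold_point_z)
for n in ['stand','pan_seat','post_top','weight_a_mid','weight_b_mid','poise_grip','piston_mid','load_seat','spray_mid','driver_mid','tin_mid']:
  for k,c in(('scene',a),('top',b)):
    for d in landmark_of(k,n)[:4]: print(n,k,np.round(d['centre']),round(d['conf'],2),pix(c,d['centre']))
E
```

```text
pics
{'time': 0.1, 'qpos': array([-1.19818969,  0.41184349, -0.01274705,  1.59693676,  0.0055799 ,
        1.13427948, -0.08221408]), 'joint_vel': array([-0.00135372, -0.00107454,  0.00021027, -0.00236031, -0.00070296,
       -0.00084569,  0.00016347]), 'joint_efforts': array([ 2.78541578e-03, -5.89100540e+01,  6.43708818e-01, -2.91706771e+01,
       -5.38264762e-02,  1.44424147e-02,  7.03983824e-05]), 'ee_pos': array([266.48879703, 564.85112556, 221.88793596]), 'eef_rot': array([ 0.15407954,  0.69009077, -0.15507709,  0.6899169 ]), 'contact_force': array([ 0.25765235, -0.30225616,  0.86702857]), 'moment': array([ 0.01438575, -0.00232926, -0.01155691]), 'finger_gap': 0.996920123339967}
18.700000000000003
stand scene [581. -36.   1.] 0.61 [246.1 220.8]
stand top [584. -35.   1.] 0.76 [258.7 197. ]
pan_seat scene [ 594. -177.  133.] 0.97 [191.6 182.4]
pan_seat top [ 594. -183.  137.] 0.94 [320.4 182.4]
pan_seat top [635. 406.  79.] 0.21 [ 89.1 172.1]
post_top scene [ 591. -181.  189.] 0.74 [188.5 165.2]
post_top top [ 592. -185.  188.] 0.68 [325.2 177.8]
weight_a_mid scene [ 424. -150.
[... 538 characters left out ...]
[581. -23. 144.] 0.69 [254.5 186.7]
piston_mid scene [570. 119. 113.] 0.78 [307.3 197.1]
piston_mid top [573. 116. 110.] 0.83 [198.7 192.8]
load_seat scene [579. 118.  88.] 0.88 [305.7 206.3]
load_seat top [573. 118.  94.] 0.82 [198.7 194.2]
spray_mid scene [636. 405.  76.] 0.69 [420.5 242.3]
spray_mid scene [584. -32.   0.] 0.55 [247.3 222.2]
spray_mid top [636. 409.  78.] 0.66 [ 88.1 171.9]
spray_mid top [ 593. -184.  137.] 0.39 [320.8 182.6]
spray_mid top [572. 116. 114.] 0.17 [198.6 193.1]
driver_mid scene [756. -31.  -2.] 0.6 [236.  274.3]
tin_mid scene [ 576. -391.   30.] 0.63 [120.2 194.8]
tin_mid top [ 582. -391.   29.] 0.8 [390.1 195.6]
tin_mid top [635. 409.  78.] 0.7 [ 88.2 172.2]
```

View pics/p1.png

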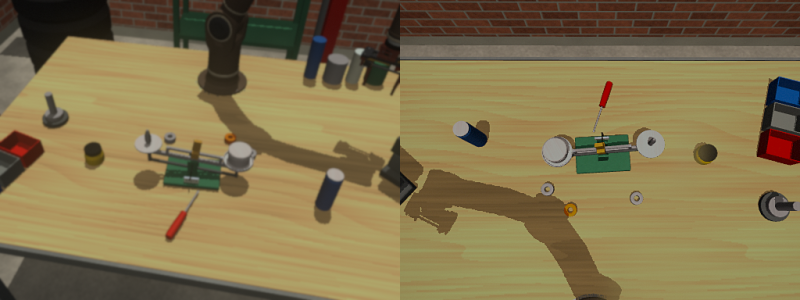

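The picture (scene on the left, top on the right, scaled by 0.78) shows steel rings at top-cam px (187,241) and (302,252), and an orange look-alike at (216,268). The balance is in the middle with the piston on the +y side. I'll confirm the rings in an enlarged crop and measure the geometry.

```bash
python3 - <<'E'
from h import *
b=cam('top'); s=sense()
Rt=R.from_quat(s['eef_rot']).as_matrix(); print('tool axes\n',Rt.round(3), 'ee',s['ee_pos'])
save(cv2.resize(b['frame'][160:285,170:345],(770,550),interpolation=cv2.INTER_CUBIC),'p2.png')
for c,k in((b,'top'),(cam('scene'),'scene')):
  P=cloud(c)
  def near(x,y,r,z0,z1):
    q=P.reshape(-1,3); q=q[(np.hypot(q[:,0]-x,q[:,1]-y)<r)&(q[:,2]>z0)&(q[:,2]<z1)&(c['z_map'].ravel()>0)]
    return q
  for n,a in dict(A=(430,-150,32,14,30),B=(461,159,32,14,30),pan=(594,-183,60,112,150),post=(594,-183,30,165,200),piston=(573,117,50,120,160),fin=(584,-20,50,145,175),base=(584,-35,120,5,45)).items():
    q=near(*a)
    if len(q): print(k,n,len(q),'med',np.median(q,0).round(1),'min',q.min(0).round(0),'max',q.max(0).round(0), 'mid',((q.min(0)+q.max(0))/2).round(1))
E
```

```text
tool axes
 [[ 0.     0.427  0.904]
 [ 0.     0.904 -0.427]
 [-1.     0.     0.   ]] ee [266.67524383 565.25544151 222.65478403]
top A 170 med [ 426.1 -149.4   19.1] min [ 408. -170.   15.] max [ 447. -130.   23.] mid [ 427.4 -150.2   19.1]
top B 174 med [458.3 154.5  19.1] min [437. 133.  14.] max [480. 176.  25.] mid [458.5 154.8  19.5]
top pan 980 med [ 588.4 -181.3  132.7] min [ 548. -227.  116.] max [ 636. -126.  148.] mid [ 592.1 -176.1  132.3]
top post 42 med [ 589.6 -180.5  181.8] min [ 585. -193.  165.] max [ 596. -174.  192.] mid [ 590.3 -183.4  178.5]
top piston 790 med [571.5 113.4 138.1] min [535.  77. 121.] max [610. 152. 143.] mid [572.4 114.6 132. ]
top fin 71 med [581.  -23.8 160.5] min [576. -36. 145.] max [589. -10. 165.] mid [582.4 -22.7 155.2]
top base 2539 med [569.  -29.9  17.6] min [ 467. -134.    5.] max [701.  71.  45.] mid [583.9 -31.4  25.1]
scene A 110 med [ 431.5 -149.4   19.4] min [ 406. -171.   14.] max [ 453. -128.   25.] mid [ 429.4 -149.6   19.7]
scene B 48 med [460.9 168.7  19.3] min [441. 160.  15.] max [479. 178.  23.] mid [459.8 168.7  18.9]
scene pan 640 med [ 600.3 -177.3  133.2] min [ 546. -226.  127.] max [ 640. -137.  150.] mid [ 592.8 -181.4  138.3]
scene post 57 med [ 597.1 -180.2  177. ] min [ 589. -191.  165.] max [ 603. -173.  192.] mid [ 596.  -182.   178.6]
scene piston 637 med [583.9 115.9 138.5] min [536.  78. 120.] max [616. 154. 144.] mid [575.8 115.9 132.2]
scene fin 82 med [588.4 -20.3 158.2] min [578. -32. 146.] max [593.  -7. 165.] mid [585.4 -19.6 155.5]
scene base 2205 med [610.  -23.1  18.5] min [ 470. -152.    5.] max [701.  85.  45.] mid [585.8 -33.5  25. ]
```

View pics/p2.png

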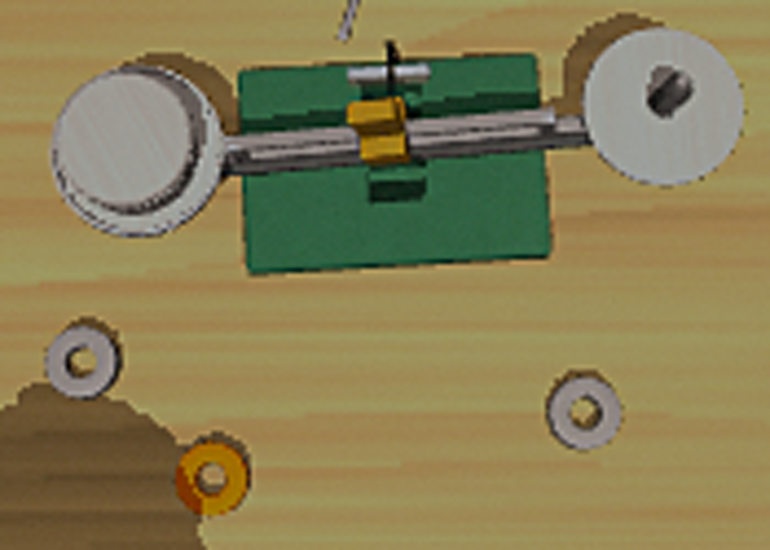

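The rings at crop (83,360) and (585,410) are steel, so those are weights B and A. The one at (212,478) is orange and gets left alone. A is at about (429,-150), the post at about (593,-182), and the stand yaw is about +0.06. I'm moving above A.

Emit:
{"name": "servo_tool", "arguments": {
  "motion": [0,-0.0361,0.0283,0,0,0,100,0,-0.0361,0.0283,0,0,0,100,0,-0.0361,0.0283,0,0,0,100,0,-0.0361,0.0283,0,0,0,100,0,-0.0361,0.0283,0,0,0,100,0,-0.0361,0.0283,0,0,0,100,0,-0.0361,0.0283,0,0,0,100,0,-0.0361,0.0283,0,0,0,100,0,-0.0361,0.0283,0,0,0,100,0,-0.0361,0.0283,0,0,0,100,0,-0.0361,0.0283,0,0,0,100,0,-0.0361,0.0283,0,0,0,100,0,-0.0361,0.0283,0,0,0,100,0,-0.0361,0.0283,0,0,0,100,0,-0.0361,0.0283,0,0,0,100,0,-0.0361,0.0283,0,0,0,100,0,0,0,0.18,0,0,100,0,0,0,0.18,0,0,100,0,0,0,0.18,0,0,100,0,0,0,0.18,0,0,100]
}}

```text
time: 3.8
ee_pos: [429.8, -150.4, 222.8]
eef_rot: [0.39, 0.59, -0.389, 0.59]
contact_force: [0.4, -0.1, 0.2]
finger_gap: 1.0
```

Emit:
{"name": "servo_tool", "arguments": {
  "motion": [0.02,0,0,0.18,0,0,100,0.02,0,0,0.17,0,0,100,0.02,0,0,0,0,0,100,0,0,0,0,0,0,100]
}}

```text
time: 4.3
ee_pos: [428.9, -150.1, 161.8]
eef_rot: [0.484, 0.515, -0.485, 0.514]
contact_force: [-0.1, -0.2, -0.5]
finger_gap: 1.001
```

```bash
cat > look.py <<'E'
from h import *
import sys
w=cam('wrist'); s=sense()
Rt=R.from_quat(s['eef_rot']).as_matrix(); print('axes',Rt.round(3).tolist(),'ee',s['ee_pos'].round(1),'t',s['time'],'gap',s['finger_gap'],'F',s['contact_force'].round(1))
save(w['frame'],sys.argv[1])
for n in sys.argv[2:]:
  for d in landmark_of('wrist',n)[:3]: print(n,np.round(d['centre'],1),round(d['conf'],2),pix(w,d['centre']),'tool delta mm',(Rt.T@(np.array(d['centre'])-s['ee_pos'])).round(1))
P=cloud(w).reshape(-1,3); np.save('P.npy',P[w['z_map'].ravel()>0])
E
python3 look.py p3.png weight_a_mid; python3 - <<'E'
import numpy as np
P=np.load('P.npy'); q=P[(np.hypot(P[:,0]-429,P[:,1]+150)<35)&(P[:,2]>17)&(P[:,2]<24)]; print(len(q),q.min(0),q.max(0),(q.min(0)+q.max(0))/2)
E
```

```text
axes [[-0.001, 0.998, 0.06], [-0.0, 0.06, -0.998], [-1.0, -0.001, 0.0]] ee [ 429.5 -150.4  162.7] t 4.35 gap 0.9982196477099158 F [-0.8 -0.  -0.3]
weight_a_mid [ 430.1 -153.8   11.3] 0.71 [259.  182.1] tool delta mm [151.4   0.5   3.4]
827 [ 406.12575773 -170.91316218   17.03692341] [ 449.21873008 -127.93885902   22.20200449] [ 427.67224391 -149.4260106    19.61946395]
```

View pics/p3.png

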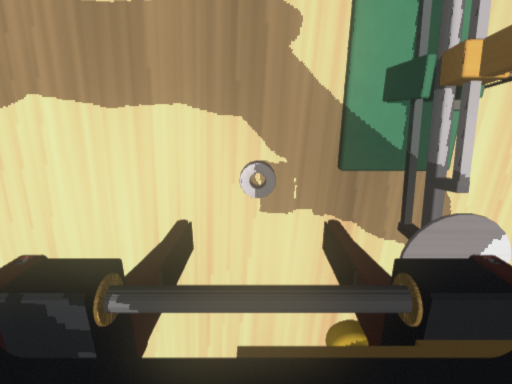

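The wrist view shows ring A at (258,180), already centred under the gripper within about 1.5 mm. I'm descending and closing.

Emit:
{"name": "servo_tool", "arguments": {
  "motion": [0.03,-0.001,0,0,0,0,100,0.03,0,0,0,0,0,100,0.03,0,0,0,0,0,100,0.03,0,0,0,0,0,100,0.025,0,0,0,0,0,100,0.0135,0,0,0,0,0,100,0,0,0,0,0,0,100,0,0,0,0,0,0,20,0,0,0,0,0,0,20,0,0,0,0,0,0,20,0,0,0,0,0,0,20,0,0,0,0,0,0,20,0,0,0,0,0,0,20,0,0,0,0,0,0,20]
}}

```text
time: 6.15
ee_pos: [428.8, -150.4, 4.2]
eef_rot: [0.485, 0.515, -0.485, 0.515]
contact_force: [-0.2, 0.5, 4.4]
finger_gap: 0.494
```

Emit:
{"name": "servo_tool", "arguments": {
  "motion": [-0.03,0,0,0,0,0,20,-0.035,0,0,0,0,0,20,-0.035,0,0,0,0,0,20,-0.035,0,0,0,0,0,20,-0.035,0,0,0,0,0,20,-0.035,0,0,0,0,0,20,-0.01,0.027,0.0069,0,0,0,20,0,0.027,0.0069,0,0,0,20,0,0.027,0.0069,0,0,0,20,0,0.027,0.0069,0,0,0,20,0,0.027,0.0069,0,0,0,20,0,0.027,0.0069,0,0,0,20,0,0,0,0,0,0,20,0,0,0,0,0,0,20]
}}

```text
time: 7.9
ee_pos: [592.0, -182.1, 218.4]
eef_rot: [0.484, 0.515, -0.485, 0.514]
contact_force: [-0.5, 0.5, -1.3]
finger_gap: 0.494
```

```bash
python3 look.py p4.png post_top pan_seat weight_a_mid; python3 - <<'E'
from h import *
s=sense()
for k in('scene','top'):
  c=cam(k)
  for n in('post_top','pan_seat','weight_a_mid'):
    for d in landmark_of(k,n)[:2]: print(k,n,np.round(d['centre'],1),round(d['conf'],2),pix(c,d['centre']))
  im=c['frame']; u,v=pix(c,s['ee_pos']).astype(int); save(cv2.resize(im[v-45:v+45,u-60:u+60],(480,360),interpolation=cv2.INTER_CUBIC),f'c_{k}.png')
a=cv2.imread('pics/c_scene.png');w=cv2.imread('pics/p4.png');w=cv2.resize(w,(480,360))
cv2.imwrite('pics/p4b.png',cv2.resize(np.vstack([a,w]),(400,600)))
E
```

```text
axes [[-0.001, 0.998, 0.059], [0.0, 0.059, -0.998], [-1.0, -0.001, -0.0]] ee [ 591.9 -182.1  218.7] t 7.95 gap 0.4940835787143631 F [ 0.5 -0.3 -1.5]
post_top [ 594.6 -179.6  191.2] 0.77 [261.9 214.6] tool delta mm [27.5  2.9 -2.3]
pan_seat [ 589.4 -181.9  132.9] 0.79 [255.6 194.6] tool delta mm [85.8 -2.4 -0.3]
weight_a_mid [ 589.8 -181.3  226.2] 0.69 [255.1 236.7] tool delta mm [-7.5 -2.1 -0.9]
weight_a_mid [758.2 -30.    2.9] 0.34 [393.   60.9] tool delta mm [ 215.7  175.3 -141.9]
scene post_top [ 593.7 -177.6  189.3] 0.6 [189.7 166.1]
scene pan_seat [ 594.  -177.2  129.5] 0.91 [191.4 183.6]
scene weight_a_mid [ 588.8 -179.1  224.9] 0.61 [188.6 153.8]
scene weight_a_mid [454.5 158.7  10.1] 0.5 [321.  195.6]
top pan_seat [573.9 112.  115.4] 0.33 [200.  192.2]
```

View pics/p4b.png

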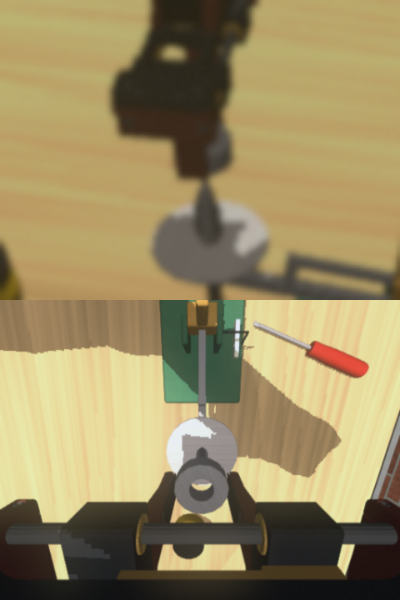

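The ring hangs over the post within about 2 mm, inside the cone's tolerance of about 6 mm. I'm starting down in small, force-checked steps.

Emit:
{"name": "servo_tool", "arguments": {
  "motion": [0.012,0.001,-0.001,0,0,0,20,0.012,0,0,0,0,0,20,0.01,0,0,0,0,0,20,0,0,0,0,0,0,20]
}}

```text
time: 9.0
ee_pos: [593.3, -180.7, 183.8]
eef_rot: [0.484, 0.515, -0.485, 0.514]
contact_force: [0.5, -1.1, -1.4]
finger_gap: 0.494
```

Emit:
{"name": "servo_tool", "arguments": {
  "motion": [0.006,0,0,0,0,0,20,0.006,0,0,0,0,0,20,0.006,0,0,0,0,0,20,0,0,0,0,0,0,20]
}}

```text
time: 9.5
ee_pos: [593.8, -182.1, 167.1]
eef_rot: [0.485, 0.514, -0.485, 0.515]
contact_force: [-0.5, -3.8, 1.2]
finger_gap: 0.492
```

Emit:
{"name": "servo_tool", "arguments": {
  "motion": [0.006,0,0,0,0,0,20,0.006,0,0,0,0,0,20,0.006,0,0,0,0,0,20,0,0,0,0,0,0,20]
}}

```text
time: 10.0
ee_pos: [593.9, -182.7, 149.1]
eef_rot: [0.485, 0.514, -0.486, 0.515]
contact_force: [-1.0, -8.1, 1.4]
finger_gap: 0.493
```

Emit:
{"name": "servo_tool", "arguments": {
  "motion": [0.004,0,0,0,0,0,20,0.004,0,0,0,0,0,20,0.003,0,0,0,0,0,20,0,0,0,0,0,0,20]
}}

```text
time: 10.5
ee_pos: [593.9, -182.7, 138.4]
eef_rot: [0.485, 0.514, -0.485, 0.515]
contact_force: [-1.6, -6.4, 1.8]
finger_gap: 0.493
```

Side load of about 7 N in -y, so I'm shifting 1.5 mm that way while going on.

Emit:
{"name": "servo_tool", "arguments": {
  "motion": [0.003,0,0.0008,0,0,0,20,0.003,0,0.0007,0,0,0,20,0.003,0,0,0,0,0,20,0.003,0,0,0,0,0,20,0,0,0,0,0,0,20]
}}

```text
time: 11.12
ee_pos: [593.9, -182.3, 125.8]
eef_rot: [0.485, 0.515, -0.485, 0.515]
contact_force: [-1.1, -3.3, 2.1]
finger_gap: 0.492
```

Emit:
{"name": "servo_tool", "arguments": {
  "motion": [0.002,0,0,0,0,0,20,0.002,0,0,0,0,0,20,0.002,0,0,0,0,0,20,0,0,0,0,0,0,20]
}}

```text
time: 11.62
ee_pos: [594.0, -181.8, 119.9]
eef_rot: [0.485, 0.515, -0.485, 0.515]
contact_force: [-2.9, -1.6, 2.3]
finger_gap: 0.494
```

Emit:
{"name": "servo_tool", "arguments": {
  "motion": [0.002,0,0,0,0,0,20,0.002,0,0,0,0,0,20,0,0,0,0,0,0,20]
}}

```text
time: 12.0
ee_pos: [594.0, -181.9, 115.9]
eef_rot: [0.485, 0.515, -0.485, 0.515]
contact_force: [-1.6, 1.0, 2.8]
finger_gap: 0.493
```

Emit:
{"name": "servo_tool", "arguments": {
  "motion": [0.002,0,0,0,0,0,20,0.002,0,0,0,0,0,20,0,0,0,0,0,0,20]
}}

```text
time: 12.38
ee_pos: [594.0, -182.0, 111.9]
eef_rot: [0.485, 0.515, -0.485, 0.515]
contact_force: [-2.4, 1.0, 2.7]
finger_gap: 0.493
```

```bash
cat > tilt.py <<'E'
from h import *
for k in('scene','top'):
  c=cam(k); P=cloud(c).reshape(-1,3)
  def med(x,y,r,z0,z1):
    q=P[(np.hypot(P[:,0]-x,P[:,1]-y)<r)&(P[:,2]>z0)&(P[:,2]<z1)]
    # mode of height
    if len(q)<10: return None
    h,e=np.histogram(q[:,2],bins=np.arange(z0,z1,2)); m=e[h.argmax()]+1; t=q[abs(q[:,2]-m)<4]
    return round(float(np.median(t[:,2])),1),len(t)
  print(k,'piston top',med(574,115,30,110,200),'pan',med(593,-182,46,70,160))
  save(cv2.resize(c['frame'][120:260,150:350],(800,560),interpolation=cv2.INTER_CUBIC),'last_%s.png'%k)
print(sense()['time'],sense()['contact_force'].round(1))
E
python3 tilt.py; cp pics/last_scene.png pics/p5.png
```

```text
scene piston top (186.7, 324) pan (85.3, 471)
top piston top (186.0, 519) pan None
12.475 [-2.2  1.9  2.9]
```

View pics/p5.png

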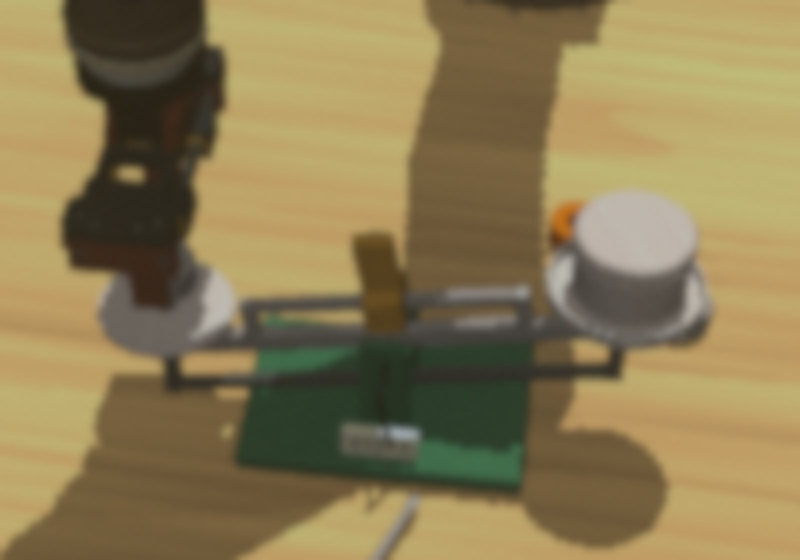

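The pan is at about 85 mm (about +0.18 rad), with the ring about 22 mm above it. I'm continuing in 2 mm steps.

Emit:
{"name": "servo_tool", "arguments": {
  "motion": [0.002,0,0,0,0,0,20,0.001,0,0,0,0,0,20,0,0,0,0,0,0,20]
}}

```text
time: 12.85
ee_pos: [593.9, -182.2, 109.0]
eef_rot: [0.485, 0.515, -0.485, 0.515]
contact_force: [-2.3, 1.8, 2.8]
finger_gap: 0.494
```

Emit:
{"name": "servo_tool", "arguments": {
  "motion": [0.002,0,0,0,0,0,20,0.001,0,0,0,0,0,20,0,0,0,0,0,0,20]
}}

```text
time: 13.22
ee_pos: [594.0, -182.2, 105.9]
eef_rot: [0.485, 0.515, -0.485, 0.515]
contact_force: [-2.6, 2.1, 3.7]
finger_gap: 0.497
```

Emit:
{"name": "servo_tool", "arguments": {
  "motion": [0.002,0,0,0,0,0,20,0.001,0,0,0,0,0,20,0,0,0,0,0,0,20]
}}

```text
time: 13.6
ee_pos: [593.9, -182.3, 102.9]
eef_rot: [0.485, 0.515, -0.485, 0.515]
contact_force: [-2.0, 3.3, 3.1]
finger_gap: 0.495
```

```bash
python3 tilt.py; python3 look.py p6.png weight_a_mid pan_seat post_top; python3 - <<'E'
import numpy as np
P=np.load('P.npy'); q=P[(np.hypot(P[:,0]-594,P[:,1]+182)<26)&(P[:,2]>75)]
print(np.histogram(q[:,2],bins=np.arange(75,160,4)))
E
```

```text
scene piston top (186.8, 318) pan (85.4, 425)
top piston top (186.1, 515) pan None
13.7 [-3.   2.5  3.4]
axes [[-0.0, 0.998, 0.06], [0.0, 0.06, -0.998], [-1.0, -0.0, -0.0]] ee [ 594.  -182.4  103.1] t 13.75 gap 0.4953752210934283 F [-1.7  2.7  3.8]
weight_a_mid [ 591.1 -180.   108.2] 0.96 [254.2 232.7] tool delta mm [-5.1 -2.7 -2.5]
pan_seat [ 591.5 -178.4   85.1] 0.78 [255.3 217.1] tool delta mm [18.  -2.2 -4.1]
post_top [ 595.2 -176.9  142.1] 0.88 [261.6 255.8] tool delta mm [-39.    1.6  -5.4]
post_top [ 594.5 -180.8   84.9] 0.24 [259.1 220.2] tool delta mm [18.2  0.6 -1.5]
(array([   0,    0,  935,   18,    0,    0,   59,  157,  179,  242, 1723,
       1219,  187,  159,  254,  271,  303,  157,  125,  126,  121]), array([ 75,  79,  83,  87,  91,  95,  99, 103, 107, 111, 115, 119, 123,
       127, 131, 135, 139, 143, 147, 151, 155, 159]))
```

View pics/p6.png

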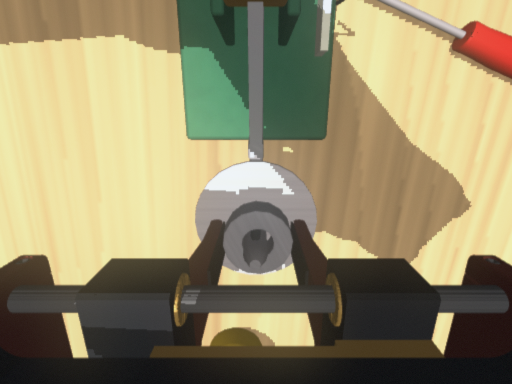

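The pan is on its lower stop (85 mm) and the ring is sliding over the post at about (258,240). About 13 mm to go.

Emit:
{"name": "servo_tool", "arguments": {
  "motion": [0.002,0,0,0,0,0,20,0.002,0,0,0,0,0,20,0.002,0,0,0,0,0,20,0.002,0,0,0,0,0,20,0,0,0,0,0,0,20]
}}

```text
time: 14.52
ee_pos: [593.9, -182.4, 94.9]
eef_rot: [0.485, 0.515, -0.485, 0.515]
contact_force: [-2.4, 2.8, 3.5]
finger_gap: 0.491
```

Emit:
{"name": "servo_tool", "arguments": {
  "motion": [0.001,0,0,0,0,0,20,0.001,0,0,0,0,0,20,0,0,0,0,0,0,20]
}}

```text
time: 14.9
ee_pos: [594.0, -182.4, 93.0]
eef_rot: [0.485, 0.515, -0.485, 0.515]
contact_force: [-3.2, 4.3, 4.2]
finger_gap: 0.491
```

Emit:
{"name": "servo_tool", "arguments": {
  "motion": [0.001,0,0,0,0,0,20,0,0,0,0,0,0,20]
}}

```text
time: 15.15
ee_pos: [593.9, -182.4, 92.0]
eef_rot: [0.485, 0.515, -0.485, 0.515]
contact_force: [-2.7, 3.1, 2.1]
finger_gap: 0.491
```

Emit:
{"name": "servo_tool", "arguments": {
  "motion": [0.001,0,0,0,0,0,20,0,0,0,0,0,0,20]
}}

```text
time: 15.4
ee_pos: [594.0, -182.4, 91.0]
eef_rot: [0.485, 0.515, -0.485, 0.515]
contact_force: [-3.0, 3.8, 2.5]
finger_gap: 0.49
```

Emit:
{"name": "servo_tool", "arguments": {
  "motion": [0.001,0,0,0,0,0,20,0,0,0,0,0,0,20]
}}

```text
time: 15.65
ee_pos: [594.0, -182.4, 90.1]
eef_rot: [0.485, 0.515, -0.485, 0.515]
contact_force: [-2.7, 3.5, 3.7]
finger_gap: 0.49
```

Emit:
{"name": "servo_tool", "arguments": {
  "motion": [0.0007,0,0,0,0,0,20,0,0,0,0,0,0,20]
}}

```text
time: 15.9
ee_pos: [594.0, -182.4, 89.5]
eef_rot: [0.485, 0.515, -0.485, 0.515]
contact_force: [-3.9, 5.0, 5.1]
finger_gap: 0.492
```

```bash
cat > ring.py <<'E'
import subprocess,sys
from h import *
w=cam('wrist'); P=cloud(w).reshape(-1,3)[w['z_map'].ravel()>0]; s=sense()
x,y=s['ee_pos'][:2] if len(sys.argv)<3 else map(float,sys.argv[1:3])
r=np.hypot(P[:,0]-x,P[:,1]-y)
q=P[(r<46)&(P[:,2]>75)]
h,e=np.histogram(q[:,2],bins=np.arange(75,165,2)); print([(a,b) for a,b in zip(e,h) if b>80])
for lo,hi in((25,46),(11,20)):
  q=P[(r>lo)&(r<hi)&(P[:,2]>75)]; h,e=np.histogram(q[:,2],bins=np.arange(75,165,2)); m=e[h.argmax()]+1; t=q[abs(q[:,2]-m)<3]; print(lo,hi,np.median(t[:,2]).round(2),len(t), t.mean(0).round(1))
print(s['ee_pos'].round(1),s['contact_force'].round(1),s['time'])
E
python3 ring.py
```

```text
[(np.int64(83), np.int64(1118)), (np.int64(85), np.int64(4966)), (np.int64(91), np.int64(99)), (np.int64(93), np.int64(117)), (np.int64(95), np.int64(120)), (np.int64(97), np.int64(124)), (np.int64(99), np.int64(146)), (np.int64(101), np.int64(166)), (np.int64(103), np.int64(798)), (np.int64(105), np.int64(1777)), (np.int64(107), np.int64(111)), (np.int64(109), np.int64(103)), (np.int64(111), np.int64(133)), (np.int64(113), np.int64(113)), (np.int64(115), np.int64(117)), (np.int64(117), np.int64(145)), (np.int64(119), np.int64(130)), (np.int64(121), np.int64(157)), (np.int64(123), np.int64(164)), (np.int64(125), np.int64(157)), (np.int64(127), np.int64(167)), (np.int64(129), np.int64(172)), (np.int64(131), np.int64(204)), (np.int64(133), np.int64(243)), (np.int64(135), np.int64(249)), (np.int64(137), np.int64(239)), (np.int64(139), np.int64(222)), (np.int64(141), np.int64(271)), (np.int64(143), np.int64(153)), (np.int64(145), np.int64(217)), (np.int64(147), np.int64(143)), (np.int64(149), np.int64(105)), (np.int64(151), np.int64(113)), (np.int64(153), np.int64(113)), (np.int64(155), np.int64(110)), (np.int64(157), np.int64(91))]
25 46 85.54 5642 [ 590.7 -167.6   85.5]
11 20 105.44 1741 [ 594.2 -178.6  105.4]
[ 594.  -182.3   89.5] [-2.6  4.1  4.2] 15.95
```

The depth map has the ring top 19.9 mm above the pan, so it looks home. I'm confirming by feel.

Emit:
{"name": "servo_tool", "arguments": {
  "motion": [0.0005,0,0,0,0,0,20,0,0,0,0,0,0,20]
}}

```text
time: 16.2
ee_pos: [594.0, -182.3, 89.4]
eef_rot: [0.485, 0.515, -0.485, 0.515]
contact_force: [-5.2, 5.0, 8.8]
finger_gap: 0.496
```

Emit:
{"name": "servo_tool", "arguments": {
  "motion": [0.0005,0,0,0,0,0,20,0,0,0,0,0,0,20]
}}

```text
time: 16.45
ee_pos: [594.1, -182.4, 89.4]
eef_rot: [0.485, 0.515, -0.484, 0.515]
contact_force: [-5.1, 6.0, 12.0]
finger_gap: 0.493
```

Seated hard at about 12 N. Releasing and going up.

Emit:
{"name": "servo_tool", "arguments": {
  "motion": [0,0,0,0,0,0,80,0,0,0,0,0,0,80,0,0,0,0,0,0,80,-0.02,0,0,0,0,0,80,-0.03,0,0,0,0,0,80,-0.03,0,0,0,0,0,80,-0.03,0,0,0,0,0,80,-0.03,0,0,0,0,0,80,0,0,0,0,0,0,80,0,0,0,0,0,0,80,0,0,0,0,0,0,80,0,0,0,0,0,0,80,0,0,0,0,0,0,80,0,0,0,0,0,0,80,0,0,0,0,0,0,80]
}}

```text
time: 18.32
ee_pos: [594.0, -182.4, 228.4]
eef_rot: [0.485, 0.515, -0.485, 0.515]
contact_force: [0.8, -0.1, 0.4]
finger_gap: 0.8
```

```bash
python3 tilt.py; python3 ring.py 593 -181.5|tail -3; python3 - <<'E'
from h import *
for k in('scene','top'):
  c=cam(k)
  for n in('poise_grip','pan_seat'):
    for d in landmark_of(k,n)[:1]: print(k,n,np.round(d['centre'],1),round(d['conf'],2))
E
```

```text
scene piston top (139.0, 301) pan (133.2, 452)
top piston top (138.3, 475) pan None
18.425 [ 0.2 -0.5 -0.2]
25 46 133.33 3802 [ 591.2 -179.1  133.3]
11 20 153.58 841 [ 593.1 -179.1  153.6]
[ 594.  -182.4  228.5] [ 0.6  0.2 -0.8] 18.475
scene poise_grip [583.4 -17.  147.1] 0.76
scene pan_seat [ 593.3 -176.9  131. ] 0.81
top poise_grip [578.5 -23.9 143.6] 0.72
```

The ring is home and has stayed there (20.2 mm top over pan), but the beam is still on the piston stop. I'm going over the poise fin to slide it towards the weight pan.

Emit:
{"name": "servo_tool", "arguments": {
  "motion": [0,-0.0002,-0.0267,0,0,0,60,0,-0.0002,-0.0267,0,0,0,60,0,-0.0002,-0.0267,0,0,0,60,0,-0.0002,-0.0267,0,0,0,60,0,-0.0002,-0.0267,0,0,0,60,0,-0.0004,-0.0267,0,0,0,60,0,0,0,0,0,0,60]
}}

```text
time: 19.65
ee_pos: [583.0, -20.2, 228.3]
eef_rot: [0.484, 0.516, -0.484, 0.515]
contact_force: [-0.0, 0.0, 0.7]
finger_gap: 0.601
```

```bash
cat > fin.py <<'E'
from h import *
import sys
w=cam('wrist');save(w['frame'],sys.argv[1]); P=cloud(w).reshape(-1,3)[w['z_map'].ravel()>0]; s=sense()
x,y=s['ee_pos'][:2]
q=P[(abs(P[:,0]-583)<40)&(abs(P[:,1]-y)<60)&(P[:,2]>100)&(P[:,2]<175)]
for lo in range(100,175,8):
  t=q[(q[:,2]>=lo)&(q[:,2]<lo+8)]
  if len(t)>15: print(lo,len(t),t[:,:2].min(0).round(1),t[:,:2].max(0).round(1))
for d in landmark_of('wrist','poise_grip')[:2]: print(np.round(d['centre'],1),d['conf'],pix(w,d['centre']))
print(s['ee_pos'].round(1),s['time'],s['finger_gap'])
E
python3 fin.py p7.png
```

```text
100 361 [566.9 -16.4] [598.2  37.7]
108 153 [565.5 -70.2] [596.7   1.8]
116 572 [565.6 -81.6] [600.3 -12.6]
156 345 [575.8 -32.5] [588.3  -7.3]
164 19 [578.1 -31.5] [588.1 -23.2]
[581.7 -21.5 146.8] 0.94 [256.6 197.5]
[583.  -22.1 228.5] 19.7 0.600749836426674
```

View pics/p7.png

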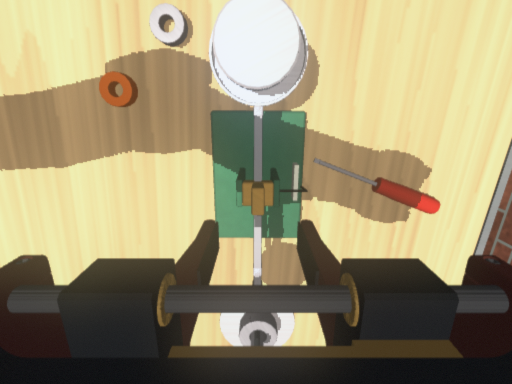

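The fin top is at px (258,200), world x about 582, grip y about -22, so the poise is near 0. I'm pinching it and sliding 57 mm along the inclined rail (8 mm rise).

Emit:
{"name": "servo_tool", "arguments": {
  "motion": [0.03,-0.001,0,0,0,0,60,0.03,0,0,0,0,0,60,0.03,0,0,0,0,0,60,0,0,0,0,0,0,60,0,0,0,0,0,0,5,0,0,0,0,0,0,5,0,0,0,0,0,0,5,0,0,0,0,0,0,5,0,0,0,0,0,0,5,0,0,0,0,0,0,5]
}}

```text
time: 21.0
ee_pos: [583.1, -22.5, 138.8]
eef_rot: [0.485, 0.514, -0.484, 0.515]
contact_force: [5.3, 0.9, -0.6]
finger_gap: 0.137
```

Emit:
{"name": "servo_tool", "arguments": {
  "motion": [-0.001,0,0.007,0,0,0,5,-0.001,0,0.007,0,0,0,5,-0.001,0,0.007,0,0,0,5,0,0,0,0,0,0,5]
}}

```text
time: 21.5
ee_pos: [584.3, -43.7, 141.9]
eef_rot: [0.485, 0.514, -0.484, 0.515]
contact_force: [5.4, 0.1, -0.9]
finger_gap: 0.135
```

Sliding smoothly. I'll do the remaining 36 mm, then open and rise.

Emit:
{"name": "servo_tool", "arguments": {
  "motion": [-0.001,0,0.007,0,0,0,5,-0.001,0,0.007,0,0,0,5,-0.001,0,0.007,0,0,0,5,-0.001,0,0.007,0,0,0,5,-0.001,0,0.008,0,0,0,5,0,0,0,0,0,0,5]
}}

```text
time: 22.25
ee_pos: [586.4, -79.7, 146.9]
eef_rot: [0.485, 0.514, -0.484, 0.515]
contact_force: [5.7, -1.1, -0.4]
finger_gap: 0.133
```

Emit:
{"name": "servo_tool", "arguments": {
  "motion": [0,0,0,0,0,0,60,0,0,0,0,0,0,60,0,0,0,0,0,0,60,-0.02,0,0,0,0,0,60,-0.03,0,0,0,0,0,60,-0.03,0,0,0,0,0,60,0,0,0,0,0,0,60,0,0,0,0,0,0,60,0,0,0,0,0,0,60,0,0,0,0,0,0,60,0,0,0,0,0,0,60,0,0,0,0,0,0,60,0,0,0,0,0,0,60,0,0,0,0,0,0,60,0,0,0,0,0,0,60,0,0,0,0,0,0,60]
}}

```text
time: 24.25
ee_pos: [585.4, -79.5, 226.4]
eef_rot: [0.485, 0.515, -0.485, 0.515]
contact_force: [0.1, 0.7, 0.5]
finger_gap: 0.598
```

```bash
python3 tilt.py; python3 fin.py w8.png
```

```text
scene piston top (153.6, 314) pan (118.7, 444)
top piston top (152.8, 490) pan (118.3, 335)
24.35 [-0.1 -0.2 -0.6]
100 39 [568.8 -78.4] [601.9 -74.3]
108 501 [ 570.  -126.5] [602.3 -20.1]
116 495 [ 569.3 -139.5] [603.6 -73.8]
124 38 [574.6 -98.7] [601.3 -74.1]
132 22 [580.1 -75.3] [591.  -73.8]
140 22 [580.2 -75.1] [590.9 -73.3]
148 28 [580.3 -75. ] [591.6 -73. ]
156 51 [579.6 -92.1] [592.5 -72.4]
164 341 [580.2 -98.1] [592.6 -72.9]
[586.4 -83.7 149.4] 0.94 [258.8 201.8]
[585.4 -79.6 226.4] 24.4 0.6036612047300586
```

With one ring and poise at about +55 mm, the beam floats at about -0.042 rad (piston low). It needs about 14.5 mm more but only about 9.5 mm is left, so the second ring is needed. First I'll shift the poise back by about 85 mm for two rings.

Emit:
{"name": "servo_tool", "arguments": {
  "motion": [0.03,0.0005,0.004,0,0,0,60,0.03,0,0,0,0,0,60,0.025,0,0,0,0,0,60,0,0,0,0,0,0,5,0,0,0,0,0,0,5,0,0,0,0,0,0,5,0,0,0,0,0,0,5,0,0,0,0,0,0,5,0.001,0,-0.009,0,0,0,5,0.001,0,-0.009,0,0,0,5,0.001,0,-0.009,0,0,0,5,0.001,0,-0.009,0,0,0,5,0.001,0,-0.009,0,0,0,5,0,0,0,0,0,0,5]
}}

```text
time: 26.2
ee_pos: [584.1, -38.0, 139.9]
eef_rot: [0.486, 0.515, -0.484, 0.515]
contact_force: [-9.3, 1.5, 30.9]
finger_gap: 0.133
```

Emit:
{"name": "servo_tool", "arguments": {
  "motion": [0.001,0,-0.009,0,0,0,5,0.001,0,-0.009,0,0,0,5,0.001,0,-0.009,0,0,0,5,0.001,0,-0.009,0,0,0,5,0.001,0,-0.009,0,0,0,5,0,0,0,0,0,0,5,0,0,0,0,0,0,60,0,0,0,0,0,0,60,0,0,0,0,0,0,60,-0.03,0,0,0,0,0,60,-0.03,0,0,0,0,0,60,-0.03,0,0,0,0,0,80,0,0,0,0,0,0,80]
}}

```text
time: 27.82
ee_pos: [581.9, 6.0, 223.3]
eef_rot: [0.486, 0.514, -0.484, 0.515]
contact_force: [0.0, 0.9, -0.3]
finger_gap: 0.774
```

```bash
python3 tilt.py; python3 fin.py w9.png; python3 ring.py 593 -181.5|tail -3
```

```text
scene piston top (139.2, 306) pan (133.1, 445)
top piston top None pan (132.5, 737)
27.925 [-0.1 -0.4  0.9]
100 299 [564.9  11.1] [596.4  56.4]
108 430 [564.2 -53.3] [598.4  13.8]
116 202 [565.1 -12.7] [598.5  14.5]
140 18 [575.   16.3] [585.3  18.2]
148 40 [574.3   8.7] [586.4  19.3]
156 355 [574.7  -6.2] [587.4  19. ]
[581.    9.  141.3] 0.78 [258.8 194.3]
[580.1   6.5 220.4] 27.975 0.8003941661917475
25 46 133.09 1329 [ 590.  -157.9  133.1]
11 20 132.89 7 [ 595.7 -162.9  133.1]
[580.    6.4 220.2] [-0.  -0.9  0.5] 28.075
```

The poise is at about -28 mm (target about -29). Now ring B: I'm turning the jaws by 90° there so the gripper body stays clear of the load pan.

Emit:
{"name": "servo_tool", "arguments": {
  "motion": [0,-0.0186,-0.0261,0,0,0,80,0,-0.0186,-0.0261,0,0,0,80,0,-0.0186,-0.0261,0,0,0,80,0,-0.0186,-0.0261,0,0,0,80,0,-0.0186,-0.0261,0,0,0,80,0,-0.0186,-0.0261,0,0,0,80,0,0,0,-0.175,0,0,80,0.005,0,0,-0.175,0,0,80,0.01,0,0,-0.175,0,0,80,0.01,0,0,-0.175,0,0,80,0.01,0,0,-0.175,0,0,80,0.01,0,0,-0.175,0,0,80,0.01,0,0,-0.175,0,0,80,0.01,0,0,-0.175,0,0,80,0,0,0,-0.17,0,0,80,0,0,0,0,0,0,80]
}}

```text
time: 30.08
ee_pos: [459.6, 155.6, 155.7]
eef_rot: [-0.021, 0.707, 0.02, 0.706]
contact_force: [-0.7, -0.1, 0.3]
finger_gap: 0.799
```

```bash
python3 look.py p8.png weight_b_mid; python3 - <<'E'
import numpy as np
P=np.load('P.npy'); q=P[(np.hypot(P[:,0]-459,P[:,1]-156)<35)&(P[:,2]>17)&(P[:,2]<24)]; print(len(q),q.min(0),q.max(0),(q.min(0)+q.max(0))/2)
E
```

```text
axes [[-0.001, -0.055, 0.998], [-0.0, 0.998, 0.055], [-1.0, -0.0, -0.001]] ee [459.7 155.6 155.9] t 30.125 gap 0.8016782396857373 F [-0.3 -0.7  0.5]
weight_b_mid [461.9 154.4  10.8] 0.96 [257.5 183.6] tool delta mm [145.1  -1.3   2.3]
weight_b_mid [391.2  75.4   7.4] 0.93 [191.5 118.7] tool delta mm [148.6 -76.3 -72.7]
863 [436.4785987  133.75912021  17.01032482] [479.89900132 176.94451003  22.55532289] [458.18880001 155.35181512  19.78282386]
```

View pics/p8.png

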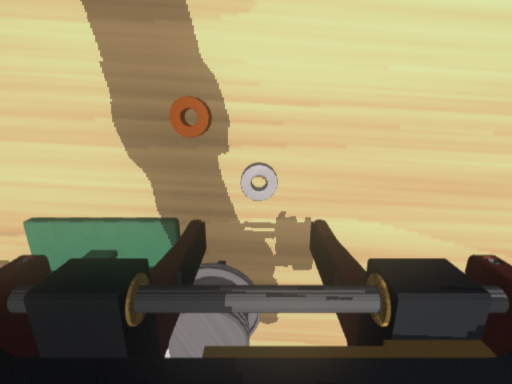

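Ring B (steel) is at px (259,182), centred, with the orange look-alike clear at (190,117). I'm grasping B and lifting it.

Emit:
{"name": "servo_tool", "arguments": {
  "motion": [0.03,0,0,0,0,0,80,0.03,0,0,0,0,0,80,0.03,0,0,0,0,0,80,0.03,0,0,0,0,0,80,0.022,0,0,0,0,0,80,0.0097,0,0,0,0,0,80,0,0,0,0,0,0,40,0,0,0,0,0,0,20,0,0,0,0,0,0,20,0,0,0,0,0,0,20,0,0,0,0,0,0,20,0,0,0,0,0,0,20,-0.03,0,0,0,0,0,20,-0.04,0,0,0,0,0,20,-0.05,0,0,0,0,0,20,-0.05,0,0,0,0,0,20,-0.05,0,0,0,0,0,20,0,0,0,0,0,0,20]
}}

```text
time: 32.42
ee_pos: [461.7, 156.6, 228.1]
eef_rot: [-0.02, 0.705, 0.022, 0.709]
contact_force: [0.3, 0.3, -1.9]
finger_gap: 0.489
```

Emit:
{"name": "servo_tool", "arguments": {
  "motion": [0,-0.0383,0.0128,0,0,0,20,0,-0.0383,0.0128,0,0,0,20,0,-0.0383,0.0128,0,0,0,20,0,-0.0383,0.0128,0,0,0,20,0,-0.0383,0.0128,0,0,0,20,0,-0.0383,0.0128,0,0,0,20,0,-0.0383,0.0128,0,0,0,20,0,-0.0383,0.0128,0,0,0,20,0,-0.0382,0.013,0,0,0,20,0,0,0,0,0,0,20,0,0,0,0,0,0,20]
}}

```text
time: 33.8
ee_pos: [594.7, -180.5, 223.1]
eef_rot: [-0.021, 0.708, 0.021, 0.706]
contact_force: [-1.1, 0.4, -1.5]
finger_gap: 0.492
```

```bash
python3 look.py w10.png post_top weight_b_mid
```

```text
axes [[-0.002, -0.06, 0.998], [0.001, 0.998, 0.06], [-1.0, 0.001, -0.002]] ee [ 594.9 -179.9  223.5] t 33.85 gap 0.4933755510641332 F [-0.1  1.2 -2.9]
post_top [ 593.  -181.9  189.5] 0.84 [257.6 214.7] tool delta mm [34.  -1.9 -1.9]
weight_b_mid [ 596.4 -183.9  225.7] 0.92 [254.5 239.2] tool delta mm [-2.2 -4.1  1.3]
weight_b_mid [389.2  77.8   8.2] 0.86 [474.2  20.9] tool delta mm [ 216.   269.3 -189.4]
```

Emit:
{"name": "servo_tool", "arguments": {
  "motion": [0.012,-0.0023,-0.0005,0,0,0,20,0.012,0,0,0,0,0,20,0.01,0,0,0,0,0,20,0.006,0,0,0,0,0,20,0.006,0,0,0,0,0,20,0.006,0,0,0,0,0,20,0,0,0,0,0,0,20]
}}

```text
time: 34.83
ee_pos: [595.0, -183.3, 172.3]
eef_rot: [-0.021, 0.707, 0.021, 0.707]
contact_force: [0.3, 2.1, -1.4]
finger_gap: 0.494
```

Emit:
{"name": "servo_tool", "arguments": {
  "motion": [0.006,0,0,0,0,0,20,0.006,0,0,0,0,0,20,0.006,0,0,0,0,0,20,0,0,0,0,0,0,20]
}}

```text
time: 35.33
ee_pos: [594.9, -183.2, 154.0]
eef_rot: [-0.021, 0.707, 0.021, 0.706]
contact_force: [-1.5, 3.1, -0.5]
finger_gap: 0.494
```

Emit:
{"name": "servo_tool", "arguments": {
  "motion": [0.004,0,0,0,0,0,20,0.004,0,0,0,0,0,20,0.004,0,0,0,0,0,20,0.004,0,0,0,0,0,20,0.002,0,0,0,0,0,20,0,0,0,0,0,0,20]
}}

```text
time: 36.08
ee_pos: [595.1, -183.4, 136.5]
eef_rot: [-0.021, 0.707, 0.021, 0.707]
contact_force: [-1.3, 4.0, 0.3]
finger_gap: 0.492
```

Emit:
{"name": "servo_tool", "arguments": {
  "motion": [0.003,0,0,0,0,0,20,0.003,0,0,0,0,0,20,0.003,0,0,0,0,0,20,0.003,0,0,0,0,0,20,0,0,0,0,0,0,20]
}}

```text
time: 36.7
ee_pos: [595.1, -182.8, 124.3]
eef_rot: [-0.021, 0.707, 0.021, 0.707]
contact_force: [-3.0, 6.1, 1.2]
finger_gap: 0.493
```

Emit:
{"name": "servo_tool", "arguments": {
  "motion": [0.003,0,0,0,0,0,20,0.002,0,0,0,0,0,20,0.002,0,0,0,0,0,20,0.002,0,0,0,0,0,20,0,0,0,0,0,0,20]
}}

```text
time: 37.33
ee_pos: [595.1, -182.0, 115.4]
eef_rot: [-0.021, 0.707, 0.022, 0.707]
contact_force: [-2.5, 7.6, 2.3]
finger_gap: 0.49
```

Emit:
{"name": "servo_tool", "arguments": {
  "motion": [0.0015,0.0007,-0.0005,0,0,0,20,0.0015,0.0006,0,0,0,0,20,0.001,0,0,0,0,0,20,0,0,0,0,0,0,20]
}}

```text
time: 37.83
ee_pos: [594.8, -181.4, 111.7]
eef_rot: [-0.021, 0.707, 0.022, 0.707]
contact_force: [-1.4, 6.2, 1.3]
finger_gap: 0.496
```

Emit:
{"name": "servo_tool", "arguments": {
  "motion": [0.001,0,0,0,0,0,20,0,0,0,0,0,0,20]
}}

```text
time: 38.08
ee_pos: [594.8, -181.3, 110.8]
eef_rot: [-0.021, 0.707, 0.022, 0.707]
contact_force: [-2.1, 7.3, 2.6]
finger_gap: 0.49
```

```bash
python3 tilt.py; python3 ring.py | tail -3
```

```text
scene piston top (186.8, 314) pan (85.3, 361)
top piston top (186.2, 522) pan None
38.175 [-2.5  6.6  3.1]
25 46 85.65 4248 [ 572.5 -182.5   85.6]
11 20 125.5 1908 [ 593.6 -181.6  125.5]
[ 594.8 -181.3  110.8] [-3.1  6.8  3.7] 38.225
```

Emit:
{"name": "servo_tool", "arguments": {
  "motion": [0.0006,0,0,0,0,0,20,0,0,0,0,0,0,20]
}}

```text
time: 38.48
ee_pos: [594.9, -181.3, 110.7]
eef_rot: [-0.021, 0.707, 0.022, 0.707]
contact_force: [-3.6, 6.7, 6.9]
finger_gap: 0.492
```

Emit:
{"name": "servo_tool", "arguments": {
  "motion": [0.0005,0,0,0,0,0,20,0,0,0,0,0,0,20]
}}

```text
time: 38.72
ee_pos: [594.9, -181.2, 110.6]
eef_rot: [-0.021, 0.707, 0.022, 0.707]
contact_force: [-4.9, 7.4, 11.0]
finger_gap: 0.491
```

Hard seat at 11 N. Releasing, rising clear and letting it settle.

Emit:
{"name": "servo_tool", "arguments": {
  "motion": [0,0,0,0,0,0,65,0,0,0,0,0,0,65,0,0,0,0,0,0,65,-0.02,0,0,0,0,0,65,-0.03,0,0,0,0,0,65,-0.03,0,0,0,0,0,65,-0.03,0,0,0,0,0,65,-0.01,0,0,0,0,0,65,0,0,0,0,0,0,65,0,0,0,0,0,0,65,0,0,0,0,0,0,65,0,0,0,0,0,0,65,0,0,0,0,0,0,65,0,0,0,0,0,0,65,0,0,0,0,0,0,65,0,0,0,0,0,0,65]
}}

```text
time: 40.72
ee_pos: [594.6, -182.3, 229.7]
eef_rot: [-0.021, 0.707, 0.021, 0.707]
contact_force: [0.7, 0.7, -0.9]
finger_gap: 0.653
```

Emit:
{"name": "servo_tool", "arguments": {
  "motion": [0,0,0,0,0,0,65,0,0,0,0,0,0,65,0,0,0,0,0,0,65,0,0,0,0,0,0,65]
}}

```text
time: 41.22
ee_pos: [594.6, -182.3, 229.6]
eef_rot: [-0.021, 0.707, 0.021, 0.707]
contact_force: [0.1, -0.2, 0.6]
finger_gap: 0.648
```

```bash
python3 tilt.py; python3 ring.py 593.5 -182| tail -3; python3 tilt.py; cp pics/last_scene.png pics/p9.png
```

```text
scene piston top (159.8, 309) pan (112.4, 401)
top piston top (159.2, 495) pan (111.7, 57)
41.325 [ 0.3  0.4 -0.2]
25 46 112.59 2943 [ 584.8 -184.   112.6]
11 20 152.49 857 [ 592.9 -182.6  152.5]
[ 594.6 -182.3  229.6] [ 0.1  1.  -0.5] 41.375
scene piston top (160.2, 308) pan (112.2, 414)
top piston top (159.2, 493) pan (111.8, 56)
41.475 [ 0.1  0.6 -0.6]
```

View pics/p9.png

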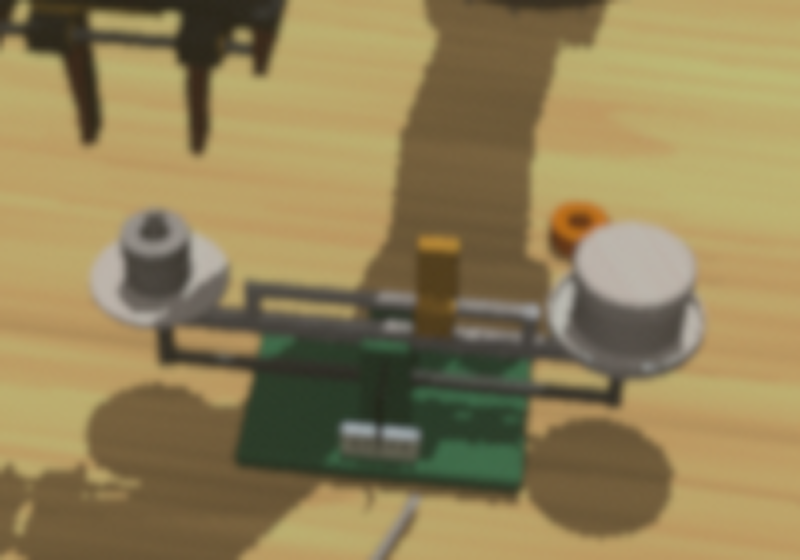

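The picture shows the needle centred between the scale plates at (380,437), both rings stacked on the post at (155,255), and the piston in place. The heights give a tilt of about 0.00 ± 0.003 rad, at rest, so I'm handing in.

```bash
python3 -c "
from station import *
print(sign_off())"
```

```text
the job is handed in; nothing more can be done
None
```

The piston is weighed with both steel rings on the post and the poise at about -28 mm. I handed the job in at about 41.5 s of the 72 s allowed, and the hand-in gave no verdict.

- **First ring:** I pushed it home, feeling a hard seat at about 12 N. With the poise at about +55 mm the beam still floated about 0.042 rad piston-low. It needed about 14.5 mm more poise travel and only about 9.5 mm was left, so the second ring was needed.
- **Second ring:** I slid the poise back first, then pushed the second ring onto the first, with a hard seat at 11 N.
- **Last checks:**
  - Tilt was 0.00 ± 0.003 rad, the same in two looks 0.15 s apart and in both fixed cameras, with the needle centred in the picture.
  - The top of the ring stack was 39.9 mm above the pan (40 expected).
  - The gripper was open, more than 70 mm above the rings and reading no force.
  - The piston was on its pan and the orange ring still in place. I did not measure the spray can, screwdriver or tin again at the end, but I never went near them.
- **Disagreements:**
  - The vertical force while the rings slid read only about 3–5 N, below the stated 7–12 N. I therefore confirmed each seat by the depth map and the force rise.
  - The wrist also felt a brief 31 N while pinching and sliding the poise, which loaded the rail and not the weight pan.

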